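# Slide the eye rod out of the parts bin and weigh it

## Task

Weigh the steel pull rod that ends in an open ring: slide it out through the open end of the parts bin until it lies wholly on the balance pan, keeping it low rather than lifting it out, let go of it, and then press the balance's key fully down. The knobbed weight standing in its way may be shifted aside, but it must stay upright and, like all the other parts, remain in the bin. Do not disturb the mug, the jar or the spatula.

Things in the scene. Friction and masses are not known exactly. Their poses are not given: they have to be found in the camera images.
- pan (a point): centre of the top of the fixed balance's square steel pan, 220 x 220 mm, level, rigid, 75 mm above the bench. z up, +x to the key side (away from the robot), -y towards the bin. The grey housing (top 50 mm above the bench) shows beyond the pan's +x edge and carries display and key. Place and yaw vary
- bin_floor (a point): centre of the inner floor of the fixed aluminium bin, 280 x 280 mm inside, floor 77 mm above the bench (2 mm above the pan). Walls 5 mm thick, 35 mm high on the -x, +x and -y sides; the +y side, facing the balance, is open without a sill: the floor ends at y = +140 mm, then a gap of 8 to 18 mm to the pan. Axes nearly parallel to the pan's
- eye_rod: the part to weigh: steel pull rod, about 0.4 kg, lying flat. Origin: underside, at its ring's centre. Ring of 16 mm round bar: hole 56 mm, outside 88 mm; closed fingers fit in the hole and can tow it. Shank 16 mm round with a 22 mm square end, runs to -y, ends 110 mm from the origin. Starts in any of three side-by-side places in the bin, ring towards the open end
- eye_rod_tail (a point): end of the eye rod's shank, on its axis, 8 mm above its underside
- disc_rod: another steel pull rod, about 0.55 kg, whose head is a solid disc, 64 mm across and 16 mm thick (no hole); origin under the disc's centre, shank to -y as on the eye rod, 110 mm long from there. Stays in the bin
- fork_rod: another steel pull rod, about 0.4 kg, whose head is an open U-shaped fork, 68 mm wide, open to +y, its prongs reaching 38 mm from the origin; origin under the fork's middle, shank to -y, ending 110 mm from the origin. 16 mm high. Stays in the bin
- wedge_a: dark steel grip block 34 x 60 x 20 mm (long along y), about 0.25 kg, lying between the shanks; origin under its centre. Stays in the bin
- wedge_b: a second block like wedge_a, between the other two shanks
- weight: steel balance weight, about 0.45 kg, standing in the bin between the eye rod's ring and the open end. Origin: centre of its underside. Body 46 mm across and 30 mm high, neck 16 mm, round knob 26 mm across from 42 to 59 mm high, graspable from above in any direction
- key_top (a point): centre of the top of the balance's single round key, 32 mm across, on the housing beyond the pan's +x edge. Pressed straight down
- key (a joint): travel of the key in m: 0 up, 0.006 fully down (about 5 N); springs back
- mug: white mug, 84 mm across, 95 mm high, standing on the bench to the robot's right; origin under its centre. Leave alone
- jar: closed glass jar, 70 mm across, 100 mm high, standing on the bench to the robot's left; origin under its centre. Leave alone
- scraper: spatula 200 mm long lying on the bench beyond the balance, to the left; origin under its middle. Leave alone
There are look-alikes about, which are no part of the job. Leave any black or orange look-alike of the eye_rod alone. What is shaped like the fork_rod but green or orange is not meant.

How it is judged:
By the outcome, as a careful person would: the job done as asked, in the order asked, and still so for the second after the job is handed in, with the robot touching nothing.
It also fails if it takes over 64 s, if anything falls off the work surface, if the arm or the gripper's body presses on something with over 40 N, if the wrist force passes 120 N, or if a joint passes its speed limit or range.

## Robot

A 6-joint arm with a two-finger parallel gripper is mounted at the origin on the work surface. World frame = base frame: x ahead of the robot, y to its left, z up, the work surface at z = 0. Lengths are in m, angles in rad, forces in N, time in s.
With the tool pointing down it reaches from about 0.25 to 0.725 m from the base axis. Payload 4 kg.
Tool frame: the origin (TCP) lies on the centre line of the jaws, within the pads' length; the fingertips stand 17 mm ahead of it and the grasp point (between the pads) lies 2 mm behind it; z points along the fingers, y is the line along which they close (so a half turn about z gives the same grasp; the last joint's range is limited). The gripper opens to 85 mm and grips with 20 to 120 N. Pads are 22 mm wide; open, the fingers measure 114 mm over their backs; the gripper's body (76 mm by 85 mm) begins 54 mm behind the grasp point. The pads swing forward as they close: fully open they stand 13 mm farther back than shut.
Start: joints at [-1.304, 0.241, 0.005, 1.335, 0, 1.571], TCP at [0.132, -0.482, 0.248] pointing down, gripper open.
Joint ranges: [-2.72, 2.72], [-1.05, 1.87], [-1.09, 1.28], [-1.99, 2.15], [-1.42, 1.44], [-3.14, 3.14]. Speed limits (rad/s): [2.79, 2.79, 3.14, 3.14, 3.14, 3.14].

## Interface

Orientations are given as a unit quaternion [x, y, z, w].
In Python, from workcell import get_obs, imaging, order gives the robot as it stands.
- The arm moves only by the tool apply_moves, never from a script. Its argument "targets" is a list that holds one entry, the list of rows, each a list of 5 numbers: the shift along the world's x, y, z in units of 40 mm (1.0 is 40 mm), then the turn about the world's z in degrees, then the gripper command: -1 is shut, 1 is fully open, values between are in proportion. In form: [[[dx, dy, dz, turn, fingers], ...]]. A call has 1 to 8 rows; each row shifts and turns the commanded pose from where the row before left it; what a row does not reach is not made up. A row lasts 1/12 s, in which the tool goes at most 41.7 mm and 7.16 degrees, less where a joint would pass 70% of its speed; a pose out of reach is approached as far as the arm can. A call is refused whole if a number of a shift passes 1 or a number of a turn 7.16, either way. A call with a gripper value outside its range is refused whole. The fingers move at their own pace and stop on an object; the grip force is fixed at half the most. Time passes only in rows, so rows that do not move let the fingers close. It gives the time, the measured TCP pose, the force, the opening and the grip force at its end, in the units of the state.
- get_obs(): the state, without advancing time (a new reading comes with each control period).
- imaging.camera(name): name is "scene" or "top"; returns (picture, depth): 480x640x3 uint8, blue, green, red; 480x640 float32, m along the optical axis (not along the pixel's ray), 0 where there is no reading.
- imaging.get_calibration(name): a dict with "camera_matrix" (3x3 intrinsics, pixels), "eye" and "rotation" of the camera in the world. Camera axes: x right, y down, z forward; pixel columns grow to the right and rows downward; lengths in m; the calibration is good to about 2 mm. A picture is of the moment at which its call begins. get_calibration takes no time and is no camera call.
- order.job_done(): hands the job in; it is judged then, once.
The state is a dict: "clock": time; "joint_pos": joint angles; "joint_vel": joint speeds; "tau": joint torques, N m; "eef_pos": TCP position; "tool_rot": TCP orientation; "ft_force": force on the tool from outside, world axes, zero at the start; "ft_torque": the same for the moment, N m; "grip_width": finger opening in m; "grasp_force": force on a finger pad.
Only numpy, scipy, OpenCV 4.12 (cv2) and the standard library are available. Lean on these libraries where they do the work, as an engineer would, in place of code of your own. Each camera call takes 0.05 s, during which the arm holds its last target. There are 200 camera calls.

## Working session

There is one attempt and no reset: what is moved stays moved. The work goes in short steps, Python scripts to look and compute and a tool call to move; the robot and the scene stay as the last step left them, time stands still between calls to the robot, and variables do not carry over. Pictures are saved under pics/ and viewed, at most 10 in all, crops included, and the job is handed in when it is done.

Besides the shell and the picture viewer there is one more tool, called after ">>>" by a JSON object that holds its "fn" and its "kwargs". apply_moves: Moves the arm, as the interface text tells. Its arguments: {"type":"object","properties":{"targets":{"type":"array","items":{"type":"array","items":{"type":"array","items":{"type":"number"}}}}},"required":["targets"]}

```bash
mkdir -p pics
cat > h.py <<'E'
import numpy as np, cv2
from workcell import get_obs, imaging, order
def snap(name,f=None):
    p,d=imaging.camera(name)
    if f: cv2.imwrite(f'pics/{f}.png',p)
    return p,d
def cloud(name,d):
    c=imaging.get_calibration(name);K=np.array(c['camera_matrix']);R=np.array(c['rotation']);e=np.array(c['eye'])
    v,u=np.mgrid[0:480,0:640]
    P=np.stack([(u-K[0,2])/K[0,0]*d,(v-K[1,2])/K[1,1]*d,d],-1)
    return P@R.T+e
E
python3 - <<'E'
from h import *
for n in('top','scene'):
    p,d=snap(n,n+'0'); c=imaging.get_calibration(n); print(n,c)
    np.savez(n+'0.npz',p=p,d=d,P=cloud(n,d))
P=np.load('top0.npz')['P']
for v in range(20,480,60): print([tuple(np.round(P[v,u],3)) for u in range(40,640,140)])
E
```

```text
top {'camera_matrix': array([[503.6279228 ,   0.        , 318.59762235],
       [  0.        , 503.6279228 , 247.4469182 ],
       [  0.        ,   0.        ,   1.        ]]), 'eye': array([ 0.33017834, -0.02061646,  1.67451924]), 'rotation': array([-0.69911349,  0.71300931, -0.03637864,  0.03917446])}Traceback (most recent call last):
  File "<stdin>", line 4, in <module>
  File "h.py", line 11, in cloud
    return P@R.T+e
           ~^~~~
ValueError: matmul: Input operand 1 has a mismatch in its core dimension 0, with gufunc signature (n?,k),(k,m?)->(n?,m?) (size 4 is different from 3)
```

```bash
sed -i "s/R=np.array(c\['rotation'\])/R=Rotation.from_quat(c['rotation']).as_matrix()/; 1a from scipy.spatial.transform import Rotation" h.py
python3 - <<'E'
from h import *
for n in('top','scene'):
    p,d=snap(n,n+'0')
    np.savez(n+'0.npz',p=p,d=d,P=cloud(n,d))
P=np.load('top0.npz')['P']
for v in range(20,480,60): print([tuple(np.round(P[v,u],3).tolist()) for u in range(40,640,140)])
E
```

```text
[(1.785, 1.385, -0.749), (1.775, 0.673, -0.759), (1.752, -0.043, -0.746), (1.748, -0.759, -0.766), (1.725, -1.466, -0.754)]
[(1.465, 1.371, -0.747), (1.449, 0.666, -0.746), (1.437, -0.037, -0.753), (1.42, -0.738, -0.748), (1.405, -1.438, -0.749)]
[(0.9, 0.933, -0.0), (0.889, 0.452, 0.001), (0.882, -0.028, -0.006), (0.87, -0.506, -0.001), (0.859, -0.983, 0.0)]
[(0.684, 0.908, 0.029), (0.682, 0.452, -0.007), (0.654, -0.023, 0.085), (0.661, -0.495, 0.001), (0.653, -0.969, -0.005)]
[(0.486, 0.917, -0.001), (0.477, 0.447, 0.002), (0.461, -0.02, 0.08), (0.458, -0.485, 0.002), (0.448, -0.943, 0.014)]
[(0.287, 0.911, -0.004), (0.279, 0.445, 0.002), (0.27, -0.016, 0.001), (0.261, -0.476, 0.0), (0.252, -0.93, 0.008)]
[(0.102, 0.869, 0.058), (0.085, 0.444, -0.002), (0.144, -0.014, 0.448), (0.068, -0.467, -0.001), (0.061, -0.916, 0.008)]
[(-0.095, 0.892, 0.003), (-0.105, 0.443, -0.005), (-0.03, -0.01, 0.312), (0.075, -0.268, 0.725), (-0.128, -0.905, 0.001)]
```

View pics/top0.png

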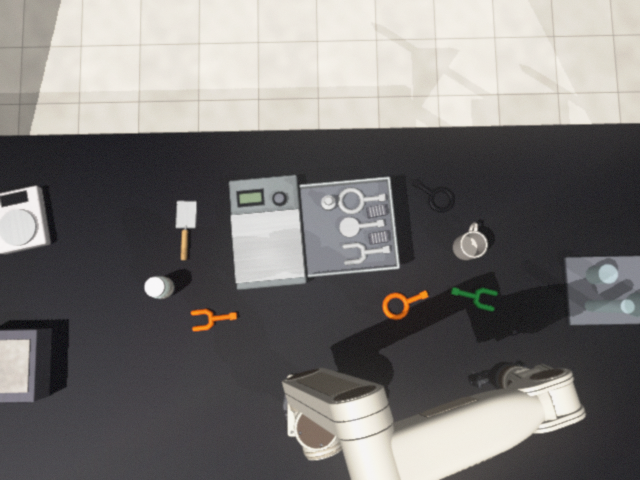

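View pics/scene0.png

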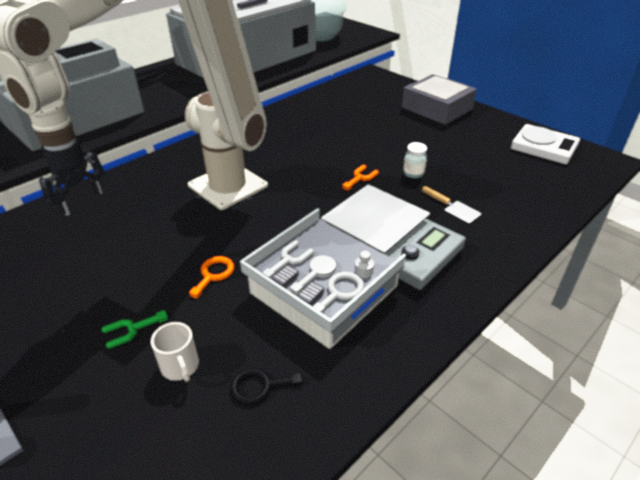

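The top view shows the balance at left (pan ~(267,248), key (280,198)), bin right with eye rod in the +x row: ring ~(350,201), shank end ~(383,198), weight (328,201). I measure those.

Run:
```python
from h import *
z=np.load('top0.npz');p,d,P=z['p'],z['d'],z['P']
c=cv2.resize(p[165:300,220:410],None,fx=4,fy=4,interpolation=cv2.INTER_CUBIC);cv2.imwrite('pics/c1.png',c)
cal=imaging.get_calibration('top');K=cal['camera_matrix'];R=Rotation.from_quat(cal['rotation']).as_matrix();e=cal['eye']
def at(u,v,zz):
    r=R@np.array([(u-K[0,2])/K[0,0],(v-K[1,2])/K[1,1],1]);return (e+r*(zz-e[2])/r[2]).round(4).tolist()
for n,u,v,zz in [('weightknob',328,201,.136),('ring',350,201,.085),('tail',385,198,.085),('key',280,198,.06),('disc',348,227,.085)]:
    print(n,at(u,v,zz),P[v,u].round(3))
def rect(m,zz):
    m=m.astype(np.uint8);n,l,s,_=cv2.connectedComponentsWithStats(m);i=1+s[1:,4].argmax()
    print(zz,s[i],[at(u,v,zz) for u,v in cv2.boxPoints(cv2.minAreaRect(np.argwhere(l==i)[:,::-1].astype(np.float32)))])
H=P[...,2];roi=np.zeros_like(H,bool);roi[160:300,215:420]=1
rect(roi&(H>.03),.08)
hsv=cv2.cvtColor(p,cv2.COLOR_BGR2HSV)
b=p.min(2)
for u,v in [(267,248),(350,201),(350,190),(320,240),(280,185),(270,200),(328,201)]: print(u,v,p[v,u],H[v,u])
```

```text
weightknob [0.6397, -0.0481, 0.136] [ 0.64  -0.048  0.136]
ring [0.6485, -0.1195, 0.085] [ 0.33  -0.021  1.675]
tail [0.656, -0.2319, 0.085] [ 0.653 -0.23   0.099]
key [0.6681, 0.1067, 0.06] [0.666 0.106 0.068]
disc [0.5645, -0.111, 0.085] [ 0.562 -0.11   0.099]
0.08 [ 300  177   99  100 8384] [[0.7059, 0.0426, 0.08], [0.7275, -0.2517, 0.08], [0.4293, -0.2683, 0.08], [0.4084, 0.0202, 0.08]]
267 248 [210 211 211] 0.072408944161231
350 201 [152 145 142] 1.6745192408588003
350 190 [215 216 217] 0.09065587199385172
320 240 [151 145 144] 0.07779442090887434
280 185 [164 166 157] 0.04652915965280324
270 200 [160 160 154] 0.050552137292819044
328 201 [224 225 225] 0.13635897286398646
```

View pics/c1.png

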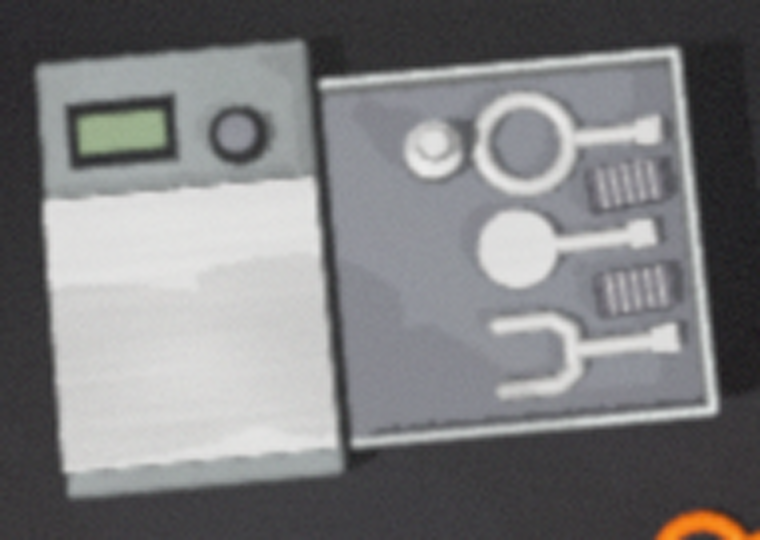

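```bash
cat >> h.py <<'E'
cal=imaging.get_calibration('top');K=cal['camera_matrix'];RT=Rotation.from_quat(cal['rotation']).as_matrix();eye=cal['eye']
def at(u,v,zz):
    r=RT@np.array([(u-K[0,2])/K[0,0],(v-K[1,2])/K[1,1],1]);return (eye+r*(zz-eye[2])/r[2])[:2].round(4)
E
python3 - <<'E'
from h import *
f=lambda a,b,z:at(220+a/4-.4,165+b/4-.4,z)
pc=np.array([f(45,200,.075),f(315,178,.075),f(343,447,.075),f(65,470,.075)])
print('pan',pc.tolist(),pc.mean(0),[np.linalg.norm(pc[i]-pc[i-1]) for i in range(4)])
ux=pc[[0,1]].mean(0)-pc[[2,3]].mean(0); print('pan yaw deg',np.degrees(np.arctan2(ux[1],ux[0])))
for n,a,b,z in [('wall+x+y',322,85,.112),('wall+x-y',680,48,.112),('wall-x-y',715,410,.112),('wall-x+y',352,444,.112),
 ('ring',526,143,.09),('ringtop',526,93,.085),('ringbot',526,195,.085),('tail',662,128,.088),('weight',433,149,.107),('knob',435,140,.136),('key',240,135,.068),('disc',517,248,.09),('fork',540,355,.09),('prong',495,390,.09)]: print(n,f(a,b,z))
o=get_obs();print(o)
E
```

```text
pan [[0.6139, 0.2644], [0.6274, 0.0468], [0.4104, 0.0279], [0.3965, 0.2487]] [0.51205 0.14695] [np.float64(0.21796616709939182), np.float64(0.21801837078558312), np.float64(0.21782150949802911), np.float64(0.22123709001883024)]
pan yaw deg 4.5539999524514485
wall+x+y [0.6949 0.0386]
wall+x-y [ 0.719  -0.2452]
wall-x-y [ 0.4316 -0.2624]
wall-x+y [0.4108 0.0198]
ring [ 0.6495 -0.1228]
ringtop [ 0.6913 -0.1242]
ringbot [ 0.6083 -0.122 ]
tail [ 0.6599 -0.232 ]
weight [ 0.6428 -0.0481]
knob [ 0.6441 -0.0493]
key [0.6653 0.1074]
disc [ 0.565  -0.1134]
fork [ 0.4792 -0.1294]
prong [ 0.4522 -0.0931]
{'clock': 0.15, 'joint_pos': array([-1.30402098e+00,  2.41264017e-01,  4.02971855e-03,  1.33518809e+00,
        6.23255893e-06,  1.57079027e+00]), 'joint_vel': array([-0.00032583, -0.00077499,  0.00479932,  0.00041622, -0.00024624,
       -0.00169444]), 'tau': array([-6.89351455e-04, -3.72635221e+01,  2.52638751e+01,  1.23759813e-02,
       -1.53780243e-04,  3.93238679e-06]), 'eef_pos': array([ 0.13169448, -0.48187944,  0.24760389]), 'tool_rot': array([ 9.91116316e-01,  1.32995438e-01, -1.05035992e-04, -8.06223794e-04]), 'ft_force': array([ 0.06729237, -0.32024165, -0.55014187]), 'ft_torque': array([-0.02650759, -0.04005212,  0.02170672]), 'grasp_force': 0.0, 'grip_width': 0.08563152160296367}
```

>>> {"fn": "apply_moves", "kwargs": {"targets": [[[0.75,0.64,0,0,0.3],[0.75,0.64,0,0,0.3],[0.75,0.64,0,0,0.3],[0.75,0.64,0,0,0.3],[0.75,0.64,0,0,0.3],[0.75,0.64,0,0,0.3],[0.75,0.64,0,0,0.3],[0.75,0.64,0,0,0.3]]]}}

```text
clock: 0.82
eef_pos: [0.3728, -0.2759, 0.2482]
tool_rot: [0.991, 0.133, -0.0, -0.0]
ft_force: [1.0, -0.9, -0.2]
grip_width: 0.0553
grasp_force: 0.0
```

>>> {"fn": "apply_moves", "kwargs": {"targets": [[[0.75,0.64,0,0,0.3],[0.75,0.64,0,0,0.3],[0.75,0.64,0,0,0.3],[0.75,0.64,0,0,0.3],[0.75,0.64,0,0,0.3],[0.75,0.64,0,0,0.3],[0.75,0.64,0,0,0.3],[0.75,0.64,0,0,0.3]]]}}

```text
clock: 1.48
eef_pos: [0.6128, -0.0711, 0.2478]
tool_rot: [0.991, 0.133, -0.0, -0.0]
ft_force: [0.5, -1.8, -0.1]
grip_width: 0.0552
grasp_force: 0.0
```

>>> {"fn": "apply_moves", "kwargs": {"targets": [[[0.6,0.5,-0.5,0,0.3],[0,0,-0.7,0,0.3],[0,0,0,0,0.3],[0,0,0,0,0.3]]]}}

```text
clock: 1.82
eef_pos: [0.6339, -0.0523, 0.1977]
tool_rot: [0.991, 0.133, -0.003, -0.001]
ft_force: [-0.8, -0.1, -0.1]
grip_width: 0.0558
grasp_force: 0.0
```

Run:
```python
from h import *
z=np.load('scene0.npz');P=z['P']
m=(abs(P[...,0]-.643)<.04)&(abs(P[...,1]+.049)<.04)&(P[...,2]>.117)&(P[...,2]<.15)
q=P[m];print(len(q),q.min(0),q.max(0),q.mean(0))
p,d=snap('scene');cv2.imwrite('pics/s1.png',cv2.resize(p[150:350,220:470],None,fx=3,fy=3))
```

```text
102 [ 0.63120139 -0.0641554   0.11835824] [ 0.654771   -0.04076917  0.138727  ] [ 0.64507188 -0.05426344  0.1315851 ]
```

View pics/s1.png

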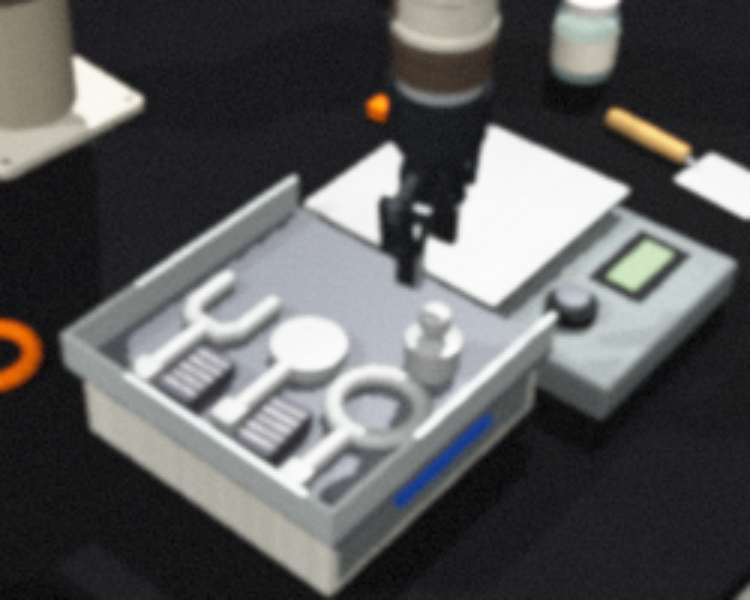

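Scene view: gripper hovers just above the weight's knob (435,315 in crop); bin arrangement agrees. Descend and grip.

>>> {"fn": "apply_moves", "kwargs": {"targets": [[[0.22,0.05,-0.6,0,0.3],[0,0,-0.6,0,0.3],[0,0,-0.5,0,0.3],[0,0,0,0,0.3],[0,0,0,0,-1],[0,0,0,0,-1],[0,0,0,0,-1],[0,0,0,0,-1]]]}}

```text
clock: 2.53
eef_pos: [0.646, -0.0502, 0.1359]
tool_rot: [0.991, 0.133, 0.003, -0.0]
ft_force: [-1.6, 3.8, 8.0]
grip_width: 0.0231
grasp_force: 58.6
```

>>> {"fn": "apply_moves", "kwargs": {"targets": [[[0,0,0,0,0.3],[0,0,0,0,0.3],[0,0,-0.1,0,0.3],[0,0,0,0,0.3]]]}}

```text
clock: 2.87
eef_pos: [0.6443, -0.051, 0.1276]
tool_rot: [0.991, 0.133, -0.0, 0.0]
ft_force: [0.6, 0.6, -0.9]
grip_width: 0.0557
grasp_force: 0.0
```

>>> {"fn": "apply_moves", "kwargs": {"targets": [[[0,0,-0.05,0,0.3],[0,0,0,0,-1],[0,0,0,0,-1],[0,0,0,0,-1],[0,0,0,0,-1]]]}}

```text
clock: 3.28
eef_pos: [0.6445, -0.0497, 0.1265]
tool_rot: [0.991, 0.133, -0.0, -0.001]
ft_force: [-1.1, 3.2, 2.4]
grip_width: 0.0234
grasp_force: 58.7
```

>>> {"fn": "apply_moves", "kwargs": {"targets": [[[0,0.3,0.35,0,-1],[-0.5,0.2,0,0,-1],[-0.8,0,0,0,-1],[-0.8,0,0,0,-1],[-0.8,0,0,0,-1],[-0.8,0,0,0,-1],[-0.6,0,0,0,-1],[-0.3,0,0,0,-1]]]}}

```text
clock: 3.95
eef_pos: [0.4554, -0.031, 0.1387]
tool_rot: [0.991, 0.133, -0.003, -0.0]
ft_force: [0.7, -0.1, -5.4]
grip_width: 0.0236
grasp_force: 60.1
```

>>> {"fn": "apply_moves", "kwargs": {"targets": [[[0,0,0,0,-1],[0,0,0,0,-1],[0,0,-0.2,0,-1],[0,0,-0.1,0,-1],[0,0,-0.05,0,-1],[0,0,0,0,-1]]]}}

```text
clock: 4.45
eef_pos: [0.4615, -0.0307, 0.1264]
tool_rot: [0.991, 0.133, 0.0, 0.0]
ft_force: [-0.4, 0.3, 0.4]
grip_width: 0.0232
grasp_force: 60.6
```

Weight carried and set down. Release and rise.

>>> {"fn": "apply_moves", "kwargs": {"targets": [[[0,0,0,0,0.2],[0,0,0,0,0.3],[0,0,0,0,0.3],[0,0,0.5,0,0.3],[0,0,0.8,0,0.3],[0.6,0,0.3,0,-1],[0.9,-0.3,0,0,-1],[0.9,-0.4,0,0,-1]]]}}

```text
clock: 5.12
eef_pos: [0.5588, -0.0582, 0.1927]
tool_rot: [0.991, 0.134, 0.002, 0.0]
ft_force: [0.8, -0.3, -0.4]
grip_width: 0.0193
grasp_force: 0.0
```

>>> {"fn": "apply_moves", "kwargs": {"targets": [[[0.9,-0.5,0,-5,-1],[0.9,-0.5,0,-5,-1],[0.5,-0.6,0,0,-1],[0,0,0,0,-1],[0,0,0,0,-1]]]}}

```text
clock: 5.53
eef_pos: [0.6492, -0.124, 0.1888]
tool_rot: [0.999, 0.045, -0.001, -0.0]
ft_force: [-0.5, -0.3, -0.3]
grip_width: 0.0003
grasp_force: 0.0
```

Run:
```python
from h import *
o=get_obs();print(o['eef_pos'],o['tool_rot'],o['grip_width'])
p,d=snap('scene');cv2.imwrite('pics/s2.png',cv2.resize(p[150:350,220:470],None,fx=3,fy=3))
P=cloud('scene',d)
m=(abs(P[...,0]-.46)<.04)&(abs(P[...,1]+.03)<.04)&(P[...,2]>.117)&(P[...,2]<.15)
q=P[m];print('knob',len(q),q.min(0),q.max(0))
P=np.load('scene0.npz')['P']
m=(abs(P[...,0]-.65)<.046)&(abs(P[...,1]+.125)<.047)&(P[...,2]>.086)&(P[...,2]<.1)
q=P[m];print('ring',len(q),q.min(0),q.max(0),np.percentile(q,[2,98],axis=0))
```

```text
[ 0.64922359 -0.1239924   0.18875549] [ 9.98979007e-01  4.51714843e-02 -6.53573015e-04 -2.31481002e-04] 0.00026895136276044735
knob 81 [ 0.45014322 -0.04872313  0.11863555] [ 0.47362096 -0.02230695  0.13889655]
ring 473 [ 0.60856826 -0.17181883  0.08600317] [ 0.69081373 -0.08309798  0.09609828] [[ 0.6125636  -0.16963297  0.08646233]
 [ 0.68957884 -0.08700573  0.09524059]]
```

View pics/s2.png

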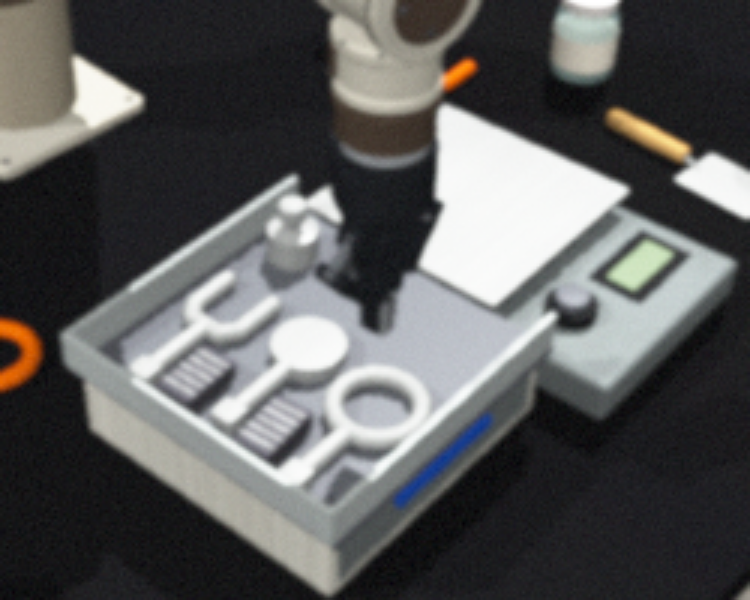

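Weight stands upright by the -x wall (crop 290,235), ring free at (380,410). Fingers are over the ring's centre; lower into the hole.

>>> {"fn": "apply_moves", "kwargs": {"targets": [[[0,0,-0.8,0,-1],[0,0,-0.8,0,-1],[0,0,-0.4,0,-1],[0,0,-0.15,0,-1],[0,0,-0.1,0,-1],[0,0,0,0,-1]]]}}

```text
clock: 6.08
eef_pos: [0.6484, -0.122, 0.1009]
tool_rot: [0.999, 0.047, 0.0, 0.0]
ft_force: [-0.7, -0.5, 1.1]
grip_width: -0.0001
grasp_force: 0.0
```

>>> {"fn": "apply_moves", "kwargs": {"targets": [[[0,0.15,-0.05,0,-1],[-0.02,0.2,0,0,-1],[-0.02,0.3,0,0,-1],[-0.02,0.3,0,0,-1],[-0.03,0.35,0,0,-1],[-0.03,0.35,0,0,-1],[-0.03,0.35,0,0,-1],[0,0.1,0,0,-1]]]}}

```text
clock: 6.75
eef_pos: [0.643, -0.0363, 0.0996]
tool_rot: [0.999, 0.047, 0.001, 0.0]
ft_force: [0.1, -5.5, 4.9]
grip_width: 0.0002
grasp_force: 4.0
```

Run:
```python
from h import *
o=get_obs();print(o['eef_pos'],o['ft_force'])
p,d=snap('scene');cv2.imwrite('pics/s3.png',cv2.resize(p[150:350,220:470],None,fx=3,fy=3))
```

```text
[ 0.64302921 -0.03629996  0.09960166] [ 0.12136561 -5.45254769  4.88172503]
```

View pics/s3.png

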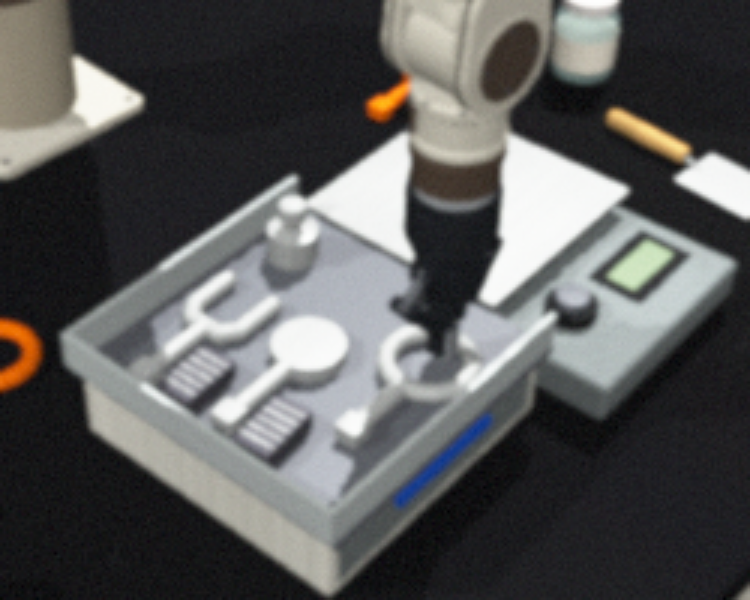

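Tow works: ring (crop 425,360) has moved, rod straight, nothing else disturbed. Continue diagonally.

>>> {"fn": "apply_moves", "kwargs": {"targets": [[[-0.1,0.2,-0.04,0,-1],[-0.25,0.25,0,0,-1],[-0.3,0.3,0,0,-1],[-0.3,0.3,0,0,-1],[-0.3,0.3,0,0,-1],[-0.3,0.3,0,0,-1],[-0.3,0.3,0,0,-1],[-0.2,0.3,0,0,-1]]]}}

```text
clock: 7.47
eef_pos: [0.561, 0.052, 0.0976]
tool_rot: [0.999, 0.046, 0.001, -0.0]
ft_force: [3.1, -3.3, 3.4]
grip_width: 0.0002
grasp_force: 2.8
```

>>> {"fn": "apply_moves", "kwargs": {"targets": [[[-0.3,0.3,0,0,-1],[-0.3,0.3,0,0,-1],[-0.25,0.35,0,0,-1],[-0.15,0.35,-0.02,0,-1],[-0.1,0.35,-0.03,0,-1],[-0.05,0.35,0,0,-1],[0,0.35,0,0,-1],[0,0.2,0,0,-1]]]}}

```text
clock: 8.13
eef_pos: [0.5211, 0.1012, 0.0946]
tool_rot: [0.996, 0.085, -0.003, -0.02]
ft_force: [0.8, -4.6, 5.0]
grip_width: 0.0003
grasp_force: 2.9
```

Run:
```python
from h import *
o=get_obs();print(o['eef_pos'],o['ft_force'])
p,d=snap('scene');cv2.imwrite('pics/s4.png',cv2.resize(p[150:350,220:470],None,fx=3,fy=3))
```

```text
[0.52107388 0.10120285 0.09459897] [ 0.78237331 -4.6097209   5.01534094]
```

View pics/s4.png

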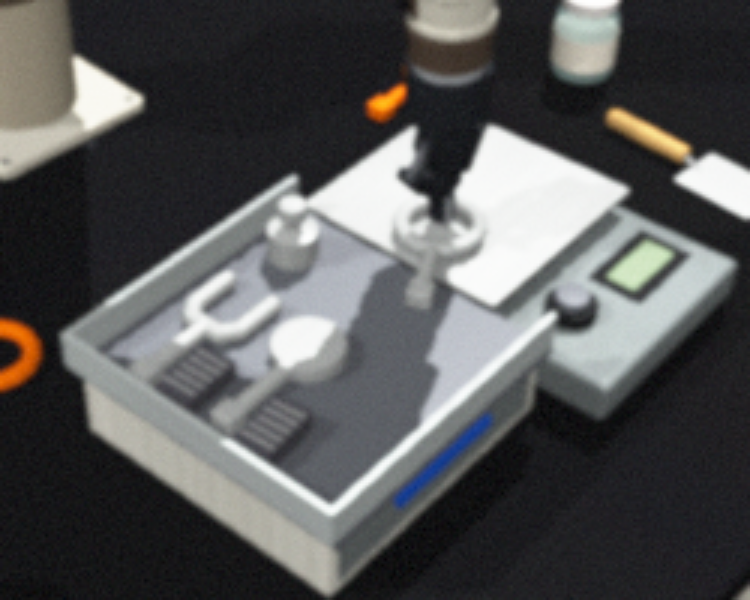

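The ring is on the pan with the tail still in the bin (crop 420,290), but the arm stopped short and tilted; check the joints.

Run:
```python
from h import *
o=get_obs()
for k in o: print(k,np.round(o[k],3))
```

```text
clock 8.183
joint_pos [ 0.17   0.419 -0.165  0.988  0.042  3.141]
joint_vel [-0.009 -0.    -0.005 -0.006  0.004  0.   ]
tau [ 1.7700e+00 -4.0307e+01  2.0157e+01  1.3100e-01  1.1300e+00  2.5000e-02]
eef_pos [0.521 0.102 0.095]
tool_rot [ 0.996  0.086 -0.003 -0.021]
ft_force [ 0.807 -3.11   4.285]
ft_torque [-0.742 -0.11   0.056]
grasp_force 2.194
grip_width -0.0
```

Joint 6 is at its limit; turn the tool positive to unwind it.

>>> {"fn": "apply_moves", "kwargs": {"targets": [[[0,0,0,5,-1],[0,0,0,7,-1],[0,0,0,7,-1],[0,0,0,7,-1],[0,0,0,7,-1],[0,0,0,0,-1]]]}}

```text
clock: 8.68
eef_pos: [0.5216, 0.1019, 0.094]
tool_rot: [0.931, 0.365, -0.008, -0.02]
ft_force: [2.1, -2.2, 2.0]
grip_width: 0.0001
grasp_force: 1.2
```

>>> {"fn": "apply_moves", "kwargs": {"targets": [[[0,0.2,0.03,0,-1],[-0.05,0.35,0,0,-1],[-0.05,0.35,0,0,-1],[-0.05,0.35,0,0,-1],[-0.05,0.35,0,0,-1],[0,0.35,0,0,-1],[0,0.2,0,0,-1],[0,0.1,0,0,-1]]]}}

```text
clock: 9.35
eef_pos: [0.5128, 0.1925, 0.0953]
tool_rot: [0.931, 0.365, -0.009, -0.02]
ft_force: [-0.5, -1.9, -0.4]
grip_width: -0.0002
grasp_force: 1.0
```

Run:
```python
from h import *
o=get_obs();print(o['eef_pos'],o['ft_force'],o['joint_pos'])
p,d=snap('scene');a=cv2.resize(p[150:350,260:470],None,fx=3,fy=3)
cv2.imwrite('pics/s5.png',a)
```

```text
[0.51280416 0.19252549 0.09526963] [-0.48673701 -1.9320419  -0.37393555] [ 0.33889066  0.45856558 -0.09851888  1.0322132   0.03874709  2.73355312]
```

View pics/s5.png

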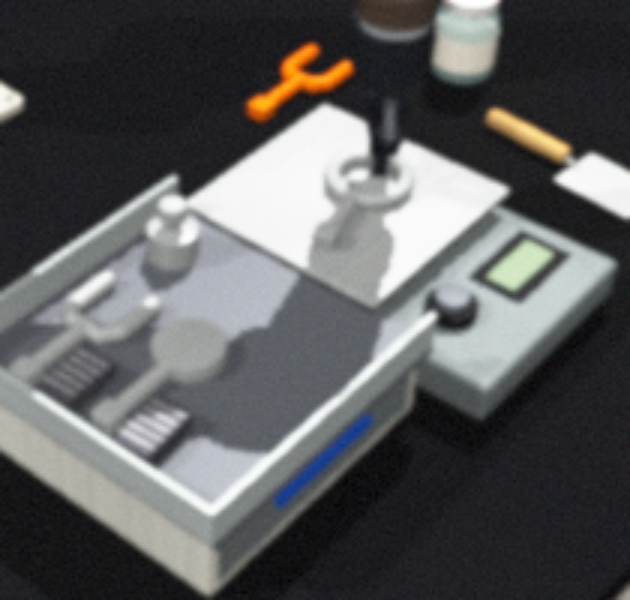

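>>> {"fn": "apply_moves", "kwargs": {"targets": [[[0,-0.15,0,0,-1],[0,0,0.3,0,-1],[0,0,0.8,0,-1],[0,0,0.8,0,-1],[0.7,-0.3,0.3,0,-1],[0.8,-0.4,0,0,-1],[0.8,-0.4,0,0,-1],[0.8,-0.4,0,0,-1]]]}}

```text
clock: 10.07
eef_pos: [0.6391, 0.124, 0.185]
tool_rot: [0.931, 0.364, -0.007, -0.02]
ft_force: [1.1, 0.9, -0.2]
grip_width: -0.0
grasp_force: 0.0
```

>>> {"fn": "apply_moves", "kwargs": {"targets": [[[0.6,-0.4,0,0,-1],[0,0,0,0,-1],[0,0,0,0,-1]]]}}

```text
clock: 10.32
eef_pos: [0.6623, 0.1072, 0.1826]
tool_rot: [0.932, 0.363, -0.008, -0.02]
ft_force: [-0.0, -0.2, -0.2]
grip_width: 0.0002
grasp_force: 0.0
```

Run:
```python
from h import *
o=get_obs();print(o['eef_pos'],o['tool_rot'],o['ft_force'])
P=np.load('scene0.npz')['P'];T=np.load('top0.npz')['P']
for n,Q in(('scene',P),('top',T)):
    m=(np.hypot(Q[...,0]-.666,Q[...,1]-.107)<.022)&(Q[...,2]>.06)&(Q[...,2]<.08);q=Q[m];print(n,len(q),q.min(0),q.max(0),np.median(q,0))
p,d=snap('scene');P=cloud('scene',d);pt,dt=snap('top');T=cloud('top',dt)
yaw=np.radians(4.55);c=np.array([.512,.147])
for n,Q in(('scene',P),('top',T)):
    w=Q[...,:2]-c;lx=w@[np.cos(yaw),np.sin(yaw)];ly=w@[-np.sin(yaw),np.cos(yaw)]
    m=(abs(lx)<.15)&(abs(ly)<.14)&(Q[...,2]>.083)&(Q[...,2]<.1);print(n,m.sum(),np.percentile(lx[m],[0,1,50,99,100]).round(3),np.percentile(ly[m],[0,1,50,99,100]).round(3))
a=cv2.resize(pt[160:300,215:415],None,fx=3,fy=3);b=cv2.resize(p[150:350,300:470],None,fx=2.1,fy=2.1)[:420]
cv2.imwrite('pics/s6.png',np.hstack([a[:420],b[:,:200+0]]) if b.shape[0]==420 else a)
```

```text
[0.66232338 0.10720236 0.18257701] [ 0.93165533  0.36269825 -0.00830384 -0.01998427] [-0.03836489 -0.21217069 -0.2257    ]
scene 139 [0.64605425 0.08662632 0.06003853] [0.68783953 0.12463622 0.07623646] [0.669041   0.10230619 0.06874976]
top 118 [0.646808   0.08698026 0.06025908] [0.68719007 0.12630534 0.07948193] [0.6655065  0.10738998 0.06823192]
scene 432 [-0.111 -0.109  0.017  0.046  0.049] [-0.136 -0.127  0.002  0.065  0.069]
top 157 [-0.113 -0.113  0.003  0.13   0.134] [-0.138 -0.138  0.058  0.107  0.109]
```

View pics/s6.png

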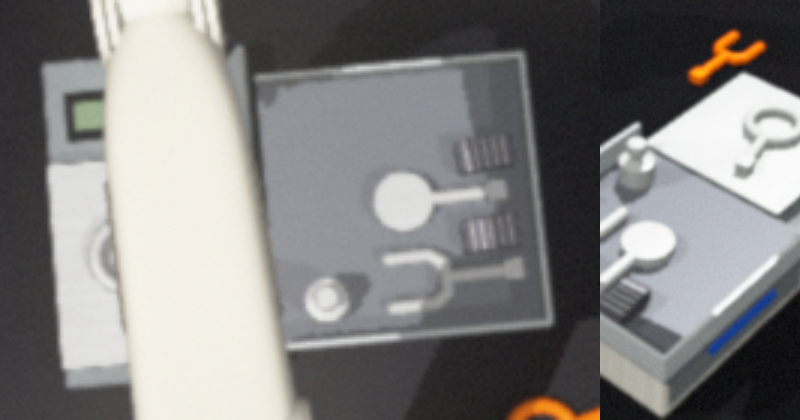

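The right view shows the eye rod lying wholly on the pan; top view shows the weight upright (325,298) and the other parts in the bin. Press the key.

Run:
```python
from h import *
p,d=snap('scene');Q=cloud('scene',d);yaw=np.radians(4.55);w=Q[...,:2]-[.512,.147]
lx=w@[np.cos(yaw),np.sin(yaw)];ly=w@[-np.sin(yaw),np.cos(yaw)]
m=(abs(lx)<.08)&(abs(ly)<.105)&(Q[...,2]>.083)&(Q[...,2]<.1);print(m.sum(),lx[m].min(),lx[m].max(),np.sort(ly[m])[[0,5,20]],ly[m].max(),lx[m&(ly<-.05)])
```

```text
412 -0.038132512747146255 0.04723432700208742 [-0.0821548  -0.07924922 -0.07642793] 0.06997576651479959 [0.01442293 0.01083529 0.01483906 0.01990376 0.02106695 0.02581868
 0.01636116 0.01746159 0.02008746 0.02239822 0.02468403 0.02526473
 0.02634694 0.01638658 0.0194282  0.02160452 0.02178359 0.02541448
 0.02470165 0.02818797 0.03032021 0.03156869 0.01900431 0.01815346
 0.02082105 0.02243285 0.02393057 0.02566469 0.02785483 0.03106386
 0.0333239  0.03406197 0.01847479 0.01981687 0.02437333 0.02716042
 0.02590341 0.0299755  0.03374469 0.0342179  0.03397944 0.03276565
 0.01658616 0.01958414 0.02132162 0.02477949 0.02907204 0.03014579
 0.03376064 0.03358479 0.03752539 0.0368248  0.02018363 0.02320893
 0.02551628 0.02895296 0.03185565 0.03441768 0.03838517 0.03699366
 0.02842383 0.03025147 0.03423709 0.03842991 0.03575261]
```

>>> {"fn": "apply_moves", "kwargs": {"targets": [[[0.08,0,-0.8,0,-1],[0,0,-0.8,0,-1],[0,0,-0.5,0,-1],[0,0,-0.2,0,-1],[0,0,0,0,-1],[0,0,0,0,-1]]]}}

```text
clock: 10.97
eef_pos: [0.6648, 0.11, 0.0931]
tool_rot: [0.931, 0.365, -0.007, -0.019]
ft_force: [1.1, 0.6, 0.5]
grip_width: -0.0001
grasp_force: 0.0
```

>>> {"fn": "apply_moves", "kwargs": {"targets": [[[0,-0.06,-0.1,0,-1],[0,0,-0.1,0,-1],[0,0,-0.07,0,-1],[0,0,0,0,-1],[0,0,0,0,-1]]]}}

```text
clock: 11.38
eef_pos: [0.6668, 0.1071, 0.0834]
tool_rot: [0.931, 0.364, -0.005, -0.019]
ft_force: [1.3, 0.3, 5.4]
grip_width: -0.0002
grasp_force: 2.4
```

>>> {"fn": "apply_moves", "kwargs": {"targets": [[[0,0,-0.08,0,-1],[0,0,0,0,-1],[0,0,0,0,-1]]]}}

```text
clock: 11.63
eef_pos: [0.6669, 0.107, 0.0829]
tool_rot: [0.931, 0.364, -0.004, -0.019]
ft_force: [-3.1, -0.5, 15.9]
grip_width: -0.0002
grasp_force: 8.1
```

>>> {"fn": "apply_moves", "kwargs": {"targets": [[[0,0,-0.04,0,-1],[0,0,0,0,-1],[0,0,0,0,-1],[0,0,0,0,-1]]]}}

```text
clock: 11.97
eef_pos: [0.667, 0.107, 0.0828]
tool_rot: [0.931, 0.364, -0.004, -0.019]
ft_force: [-5.4, -0.8, 21.3]
grip_width: -0.0
grasp_force: 10.9
```

>>> {"fn": "apply_moves", "kwargs": {"targets": [[[0,0,0.2,0,-1],[0,0,0.6,0,-1],[0,0,0.8,0,-1],[0,0,0.8,0,-1],[0,0,0,0,-1],[0,0,0,0,-1],[0,0,0,0,-1]]]}}

```text
clock: 12.55
eef_pos: [0.6647, 0.1067, 0.172]
tool_rot: [0.931, 0.364, -0.008, -0.019]
ft_force: [-0.7, -0.0, -1.0]
grip_width: 0.0
grasp_force: 0.0
```

Run:
```python
from h import *
p,d=snap('scene');cv2.imwrite('pics/s7.png',cv2.resize(p[120:350,200:490],None,fx=2.5,fy=2.5))
Q=cloud('scene',d);m=(np.hypot(Q[...,0]-.666,Q[...,1]-.107)<.012)&(Q[...,2]>.04)&(Q[...,2]<.1);print(m.sum(),np.percentile(Q[m][:,2],[10,50,90]))
```

```text
47 [0.06883112 0.07167075 0.07345275]
```

View pics/s7.png

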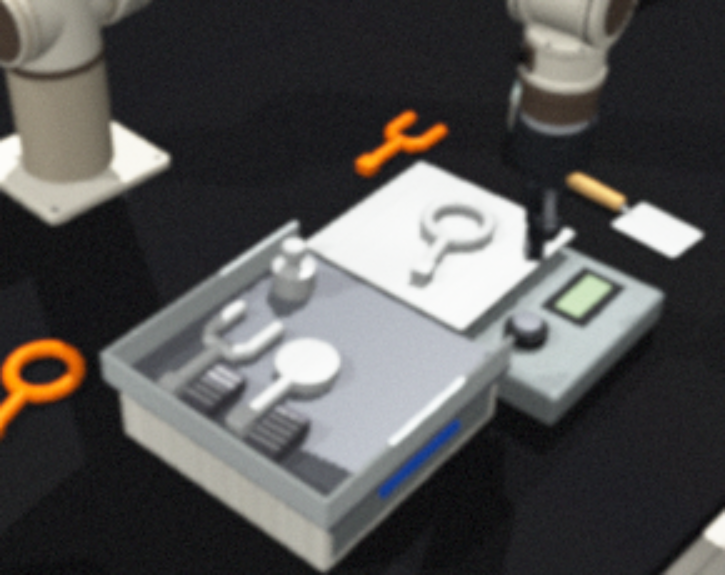

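The eye rod (455,235) lies wholly on the pan, and the weight and other parts are in the bin. The key top is at about 0.072 m and the fingertips stopped at about 0.066 m, so the full 6 mm was pressed.

```bash
python3 -c "from h import *; print(order.job_done())"
```

```text
the job is handed in; nothing more can be done
None
```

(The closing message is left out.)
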